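# Fetch the boxed-in carving block

## Task

The flower-carved printing block is boxed in between two handled blocks in the storage tray: first stand both handled blocks on the blue side mat, then lay the flower block carved face up on the green patch of the carving board, lined up with it, and then put the red-handled and the yellow-handled block each back upright in the very place in the tray where it stood at the start. Set the blocks down gently, do not drop them, and leave the mallet, oilstone and oil bottle where they are.

Things in the scene. Friction and masses are not known exactly. Their poses are not given: they have to be found in the camera images.
- red_handle (a point): Dark wood printing block with a red bar handle on top, standing in the tray. Base 40 (x) x 110 (y) x 26 mm high; handle centred on it, 30 (x) x 60 (y) mm, from 26 to 76 mm above the underside. This point is on the block's centre line 54 mm above its underside (a good grip height on the handle); z up, y along the length. Mass about 0.2 kg.
- yellow_handle (a point): Dark wood printing block with a round yellow knob handle on top, standing in the tray. Base 40 (x) x 110 (y) x 26 mm high; knob centred on it, 32 mm in diameter, from 26 to 76 mm above the underside. This point is on the knob's axis 54 mm above the block's underside (a good grip height); z up, y along the length. Mass about 0.2 kg.
- flower_center (a point): Pale wooden printing block without handle, three dark flowers carved on its upper face, lying between the two handled blocks with gaps of about 8 mm (too narrow for fingers). 50 (x) x 110 (y) x 32 mm high; this point is its centre, 16 mm above its underside; z up through the carved face, y along the length. To be gripped across its 50 mm width once both neighbours are gone. Mass about 0.16 kg.
- tray: Fixed open wooden storage tray, outside 192 (x) x 156 (y) mm, rim 20 mm high and 8 mm thick, inside 176 x 140 mm, floor 8 mm above the bench. Origin: centre of its underside, on the bench. The three blocks lie side by side in a row along its x axis, their lengths along its y axis, the flower block in the middle and the handled blocks at about x = -53 and +53 mm, in either order.
- side_mat: Fixed blue mat, 200 (x) x 170 (y) mm, 4 mm thick, left or right of the tray: the side area for the two handled blocks (they fit side by side, at x = -50 and +50 mm with their lengths along y). Origin: centre of its underside, on the bench.
- board_pad (a point): Centre of the green patch (50 (x) x 110 (y) mm, flush with the surface) on the fixed plywood carving board, on the board's upper surface 15 mm above the bench; the flower block belongs here with its length along y. Board 130 (x) x 174 (y) mm; two dark steel cleats, 14 mm high, run along x at its two ends with 134 mm between them; the x sides are open. The board lies on the other side of the tray from the mat.
- mallet: Bystander: wooden mallet lying on the bench, head 100 x 60 x 60 mm, handle 170 mm long; origin under the centre of the head, x from the handle towards the head. Leave alone.
- oilstone: Bystander: grey sharpening stone, 50 (x) x 150 (y) x 25 mm high, origin at the centre of its underside. Leave alone.
- oil_bottle: Bystander: amber jar with black cap, 56 mm in diameter, 110 mm high, origin at the centre of its underside. Leave alone.
Not all that is in view belongs to the job. What is shaped like the part that bears red_handle but pink or turquoise is not meant.

How it is judged (in metres and radians):
On the way, in this order (a step that is already met when the one before it is completed fails the run):
1. both handled blocks stand released on the side mat (x of red_handle in the frame of side_mat between -0.1 and 0.1 m and y of red_handle in the frame of side_mat between -0.085 and 0.085 m and z of each of red_handle, yellow_handle in the frame of side_mat below 0.064 m and angle between each of red_handle, yellow_handle's own z axis and vertical below 0.12 rad and contact force between the fingers and red_block below 0.2 N and linear speed of each of red_block, yellow_block below 0.02 m/s and angular speed of each of red_block, yellow_block below 0.2 rad/s and x of yellow_handle in the frame of side_mat between -0.1 and 0.1 m and y of yellow_handle in the frame of side_mat between -0.085 and 0.085 m and contact force between the fingers and yellow_block below 0.2 N), for 0.2 s.
2. the flower block lies released on the green patch of the carving board (horizontal distance between flower_center and board_pad below 0.015 m and z of flower_center in the frame of board_pad below 0.021 m and angle between flower_center's own z axis and vertical below 0.1 rad and angle between the x axis of flower_center and the x axis of board_pad, either way round below 0.17 rad and contact force between the fingers and flower_block below 0.2 N and linear speed of flower_block below 0.02 m/s and angular speed of flower_block below 0.2 rad/s), for 0.2 s.
At the end, for the whole second after the job is handed in: Flower block face up on the carving board, centre within 15 mm of the patch centre; red and yellow blocks upright in the tray, each within 15 mm of its own starting place; each within 10 degrees of its patch or tray direction (either way round); all released and at rest (all of step 2 and distance of each of red_handle, yellow_handle from where it was at the start of the episode below 0.015 m and angle between each of red_handle, yellow_handle's own z axis and vertical below 0.1 rad and angle between the x axis of each of red_handle, yellow_handle and the x axis of tray, either way round below 0.17 rad and contact force between the fingers and red_block below 0.2 N and linear speed of each of red_block, yellow_block below 0.02 m/s and angular speed of each of red_block, yellow_block below 0.2 rad/s and contact force between the fingers and yellow_block below 0.2 N); the robot touches nothing.
It fails at once if the mallet, oilstone or oil bottle was disturbed (moved more than 25 mm) (distance of any of mallet, oilstone, oil_bottle from where it was at the start of the episode above 0.025 m).
It fails at once if a block was dropped (fell at more than 0.6 m/s out of the fingers) ((linear speed of red_block above 0.6 m/s and contact force between the fingers and red_block below 0.2 N) or (linear speed of yellow_block above 0.6 m/s and contact force between the fingers and yellow_block below 0.2 N) or (linear speed of flower_block above 0.6 m/s and contact force between the fingers and flower_block below 0.2 N)).
It also fails if it takes over 122 s, if anything falls off the work surface, if the arm or the gripper's body presses on something with over 40 N, if the wrist force passes 120 N, or if a joint passes its speed limit or range.

## Robot

A 6-joint arm with a two-finger parallel gripper is mounted at the origin on the work surface. World frame = base frame: x ahead of the robot, y to its left, z up, the work surface at z = 0. Lengths are in mm, angles in rad, forces in N, time in s.
With the tool pointing down it reaches from about 325 to 1000 mm from the base axis. Payload 5.1 kg.
Tool frame: the origin (TCP) lies at the very end of the fingers, on their centre line; the grasp point (between the pads) lies 19 mm behind it; z points along the fingers, y is the line along which they close (so a half turn about z gives the same grasp; the last joint's range is limited). The gripper opens to 85 mm and grips with 20 to 120 N. Pads are 22 mm wide; open, the fingers measure 114 mm over their backs; the gripper's body (76 mm by 85 mm) begins 54 mm behind the grasp point. The pads swing forward as they close: fully open they stand 13 mm farther back than shut.
Start: joints at [-0.083, 0.124, 1.65, -0, 1.367, -0.083], TCP at [649.988, -0.028, 231.322] pointing down, gripper open.
Joint ranges: [-2.61, 2.61], [-1.02, 2.33], [0.03, 2.71], [-1.35, 4.49], [0.32, 2.68], [-2.91, 2.91]. Speed limits (rad/s): [2.57, 2.57, 3.14, 3.14, 3.14, 3.14].

## Interface

Orientations are given as a unit quaternion [w, x, y, z].
In Python, from plant import env, vision gives the robot as it stands.
- The arm moves only by the tool drive_tool, never from a script. Its argument "steps" is one flat list of numbers, 4 for each row, row after row: the shift along the tool's x, y, z in mm, then the turn about the tool's z in degrees. A call has 1 to 8 rows; each row is the pose to reach, as a shift and turn from the pose commanded when the call began, along the tool's axes at that moment; what a row does not reach only later rows make up. A row lasts 1/10 s, in which the tool goes at most 50 mm and 8.59 degrees, less where a joint would pass 70% of its speed; a pose out of reach is approached as far as the arm can. A call with a gripper value outside its range is refused whole. "claw" is the finger opening in mm, from 0 to 85.4, set as the call begins (left out, the last holds). The fingers move at their own pace and stop on an object; the grip force is fixed at half the most. Time passes only in rows, so rows that repeat a pose let the fingers close. It gives the time, the measured TCP pose, the force, the opening and the grip force at its end, in the units of the state.
- env.read_state(): the state, without advancing time (a new reading comes with each control period).
- vision.get_image(name): name is "scene" or "side" or "wrist"; returns (picture, depth): 400x640x3 uint8, blue, green, red; 400x640 float32, mm along the optical axis (not along the pixel's ray), 0 where there is no reading.
- vision.camera_params(name): a dict with "vertical_fov" (degrees; the focal length in pixels is half the picture's height over the tangent of half this angle, whatever the lens; pixels are square), "cx", "cy" (the principal point, pixels), "world_to_cam" (4x4, takes a point from world to camera coordinates). Camera axes: x right, y down, z forward; pixel columns grow to the right and rows downward; lengths in mm; the calibration is good to about 2 mm. A picture is of the moment at which its call begins: read the wrist's pose just before it. camera_params takes no time and is no camera call; for the wrist camera it gives the pose at the moment of the call.
- env.sign_off(): hands the job in; it is judged then, once.
The state is a dict: "time_s": time; "qpos": joint angles; "qd": joint speeds; "effort": joint torques, N m; "eef_pos": TCP position; "eef_rot": TCP orientation; "contact_force": force on the tool from outside, world axes, zero at the start; "torque": the same for the moment, N m; "grip_width": opening from 0.0 (shut) to 1.0 (fully open); "finger_force": force on a finger pad.
Only numpy, scipy, OpenCV 4.12 (cv2) and the standard library are available. Lean on these libraries where they do the work, as an engineer would, in place of code of your own. Each camera call takes 0.05 s, during which the arm holds its last target. There are 200 camera calls.

## Working session

There is one attempt and no reset: what is moved stays moved. The work goes in short steps, Python scripts to look and compute and a tool call to move; the robot and the scene stay as the last step left them, time stands still between calls to the robot, and variables do not carry over. Pictures are saved under pics/ and viewed, at most 14 in all, crops included, and the job is handed in when it is done.

Besides the shell and the picture viewer there is one more tool, called after "Call:" by a JSON object that holds its "op" and its "data", one argument or row to a line. drive_tool: Moves the arm, as the interface text tells. Its arguments: {"type":"object","properties":{"steps":{"type":"array","items":{"type":"number"}},"claw":{"type":"number"}},"required":["steps"]}

```bash
mkdir -p pics; cat > h.py <<'E'
import numpy as np, cv2
from plant import env, vision
def cam(n):
    p=vision.camera_params(n); f=200/np.tan(np.radians(p["vertical_fov"])/2)
    return f,p["cx"],p["cy"],np.array(p["world_to_cam"])
def ray(n,u,v,z,c=None):
    f,cx,cy,T=c or cam(n); R=T[:3,:3]; o=-R.T@T[:3,3]
    d=R.T@np.array([(u-cx)/f,(v-cy)/f,1]); return o+d*(z-o[2])/d[2]
def cloud(n,D,c=None):
    f,cx,cy,T=c or cam(n); v,u=np.mgrid[:400,:640]
    P=np.stack([(u-cx)/f*D,(v-cy)/f*D,D],-1); return (P-T[:3,3])@T[:3,:3]
E
python3 - <<'E'
from h import *
for n in("scene","side"):
    c=cam(n);I,D=vision.get_image(n);cv2.imwrite(f"pics/{n}0.png",I);np.save(n+".npy",D);print(n,c[:3],c[3].round(3).tolist(),(D==0).mean())
print(env.read_state())
E
```

```text
scene (np.float64(497.6476450600935), 320.6506426213385, 200.36508663438286) [[0.222, 0.975, 0.005, -112.362], [0.799, -0.179, -0.574, -366.356], [-0.559, 0.131, -0.819, 1673.647], [0.0, 0.0, 0.0, 1.0]] 0.0041796875
side (np.float64(473.6971621944892), 317.47849827998164, 195.2577744452669) [[0.795, -0.606, -0.015, -414.864], [-0.334, -0.417, -0.845, 243.353], [0.506, 0.677, -0.534, 1002.009], [0.0, 0.0, 0.0, 1.0]] 0.00399609375
{'time_s': 0.1, 'qpos': array([-8.25961315e-02,  1.24468547e-01,  1.65155111e+00,  1.17946430e-05,
        1.36751008e+00, -8.26108723e-02]), 'qd': array([-0.00074854, -0.00107779, -0.00300703, -0.00010293,  0.00115203,
       -0.00145821]), 'effort': array([ 9.10699127e-04, -4.24935150e+01, -3.66653323e+01, -1.21150126e-05,
        3.93052323e-03, -1.30700494e-05]), 'eef_pos': array([6.49440421e+02, 2.29647226e-02, 2.30149318e+02]), 'eef_rot': array([-7.42767082e-04,  7.07102084e-01,  7.07110815e-01, -6.21612841e-04]), 'contact_force': array([ 0.22040176, -0.67338783,  0.18141816]), 'torque': array([-0.00424156, -0.0205252 , -0.01492104]), 'finger_force': 0.0, 'grip_width': 0.9994524487451519}
```

View pics/scene0.png

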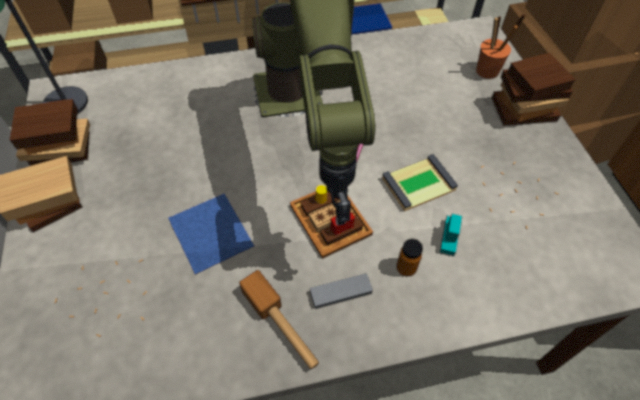

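View pics/side0.png

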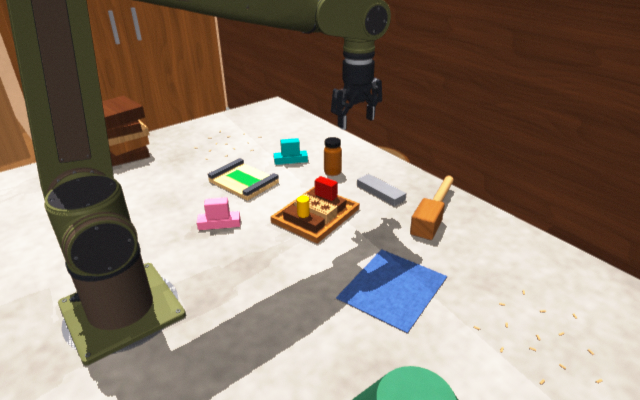

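The red candidates are the red bar in the tray (side 326,188), the pink block (217,214) and the turquoise block (291,152). Only the red bar is red and stands in the tray. The yellow knob is at (303,206), the flower block at (322,207), the mat at (392,288) and the green patch at (243,179). Next I'll measure them and confirm with a crop.

```bash
cat >> h.py <<'E'
HS=dict(red=((0,170,90),(6,255,255)),yellow=((24,150,120),(34,255,255)),green=((45,130,80),(75,255,255)),blue=((100,120,50),(125,255,255)))
def blob(I,k,minA=30):
    H=cv2.cvtColor(I,cv2.COLOR_BGR2HSV);m=cv2.inRange(H,*HS[k])
    if k=="red": m|=cv2.inRange(H,(174,170,90),(180,255,255))
    n,l,s,c=cv2.connectedComponentsWithStats(m)
    return [(l==i) for i in np.argsort(-s[:,4]) if i and s[i,4]>minA],c
def rect(P):
    r=cv2.minAreaRect(P[:,:2].astype(np.float32).reshape(-1,1,2)); return np.round(r[0],1),np.round(r[1],1),round(r[2],1)
E
python3 - <<'E'
from h import *
for n,z in(("scene",0),("side",0)):
    I=cv2.imread(f"pics/{n}0.png");D=np.load(n+".npy");W=cloud(n,D);c=cam(n)
    for k in HS:
        b,_=blob(I,k)
        for m in b[:2]:
            v,u=np.nonzero(m);P=W[m];hz={'red':84-5,'yellow':84-5,'green':15,'blue':4}[k]
            R=np.array([ray(n,a,b_,hz,c) for a,b_ in zip(u,v)])
            print(n,k,m.sum(),u.mean().round(),v.mean().round(),'depth',np.median(P,0).round(),'z',np.percentile(P[:,2],[5,95]).round(),rect(R))
I=cv2.imread("pics/side0.png");cv2.imwrite("pics/c1.png",cv2.resize(I[130:260,190:400],None,fx=3.5,fy=3.5))
E
```

```text
scene red 32 334.0 221.0 depth [588.  15.  82.] z [ 79. 261.] (array([586.8,  15. ]), array([11.3, 28. ]), 82.2)
scene yellow 89 321.0 190.0 depth [484.   6.  83.] z [80. 89.] (array([479.9,   6.7]), array([27. , 30.1]), 77.4)
scene green 419 419.0 181.0 depth [467. 299.  15.] z [12. 19.] (array([467.2, 300.4]), array([ 43., 103.]), 12.4)
scene blue 3644 210.0 233.0 depth [ 503. -307.    4.] z [-0.  8.] (array([ 498.4, -306.3]), array([193. , 163.9]), 17.2)
scene blue 874 369.0 19.0 depth [-893.  580. -419.] z [-429. -409.] (array([-329. ,  370.3]), array([152.5, 156.7]), 89.5)
side red 427 326.0 188.0 depth [573.  31.  70.] z [42. 86.] (array([563.3,  18.4]), array([116.8,  57.2]), 51.2)
side yellow 69 303.0 199.0 depth [480.   7.  85.] z [44. 87.] (array([486.1,  14.5]), array([31.7, 28.1]), 20.8)
side green 1812 409.0 387.0 depth [  33. -732.  520.] z [511. 521.] (array([ 330.9, -494.7]), array([ 64.2, 171.6]), 52.1)
side green 250 243.0 177.0 depth [468. 302.  17.] z [15. 20.] (array([470. , 307.2]), array([ 44.7, 101.6]), 12.5)
side blue 4856 392.0 290.0 depth [ 488. -312.    5.] z [3. 7.] (array([ 497.5, -305.1]), array([198.8, 168.4]), 17.1)
```

View pics/c1.png

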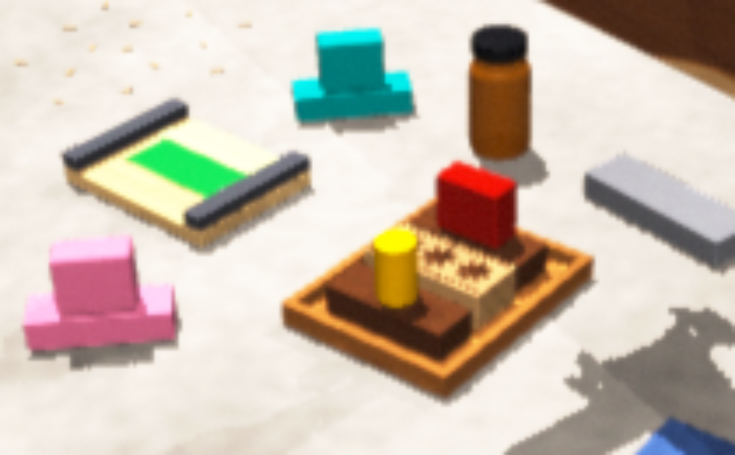

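The crop confirms it: the red bar block and yellow knob block are in the tray with the flower block between them, and the pink and turquoise blocks stand outside. Now I'll take a closer look with the wrist camera, moving over the tray.

Call:
{"op": "drive_tool", "data": {
  "steps": [15, -50, -20, 0, 20, -100, -40, 0, 20, -130, -60, 0, 20, -130, -60, 0, 20, -130, -60, 0]
}}

```text
time_s: 0.6
eef_pos: [519.9, 20.0, 292.0]
eef_rot: [0.001, 0.707, 0.707, 0.001]
contact_force: [0.6, -0.6, 0.1]
grip_width: 1.001
finger_force: 0.0
```

```bash
python3 - <<'E'
from h import *
s=env.read_state();c=cam("wrist");print(s["eef_pos"],s["eef_rot"],s["time_s"],c[3].round(3).tolist())
I,D=vision.get_image("wrist");cv2.imwrite("pics/w1.png",I);np.savez("w1.npz",D=D,T=c[3])
E
```

```text
[519.90904397  20.0382932  292.04383078] [0.00088484 0.70706356 0.70714903 0.00077532] 0.6 [[1.0, 0.0, 0.003, -520.567], [-0.001, -0.954, 0.3, -38.731], [0.003, -0.3, -0.954, 442.741], [0.0, 0.0, 0.0, 1.0]]
```

View pics/w1.png

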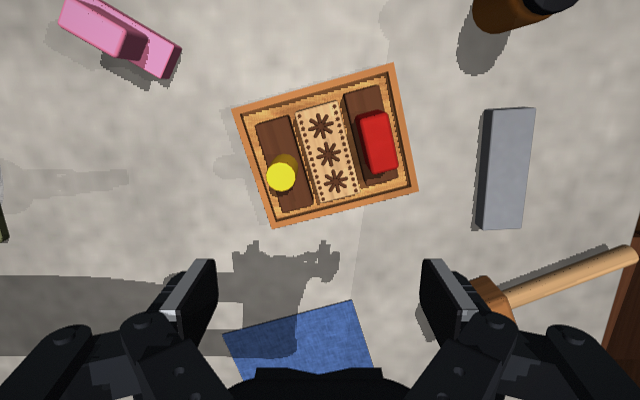

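The view shows the tray at (325,145), the yellow knob (281,177), the red bar (378,142) and the flower block (328,152). I'll measure with depth and top-plane rays.

```bash
python3 - <<'E'
from h import *
I=cv2.imread("pics/w1.png");z=np.load("w1.npz");D,T=z["D"],z["T"];c=(*cam("wrist")[:3],T);W=cloud("wrist",D,c);print(c[:3])
for k,h in(("red",84),("yellow",84)):
    m=blob(I,k)[0][0];P=W[m];Q=P[P[:,2]>80];print(k,Q.shape,P[:,2].max(),np.median(Q,0).round(1),rect(Q))
    if k=="red":
        base=W
near=(abs(W[...,0]-530)<110)&(abs(W[...,1]-20)<100)
H=cv2.cvtColor(I,cv2.COLOR_BGR2HSV)
fl=near&(abs(W[...,2]-40)<3)&(H[...,2]>0)
n,l,s,_=cv2.connectedComponentsWithStats(fl.astype(np.uint8))
for i in range(1,n):
    if s[i,4]>200:print("z40",s[i,4],rect(W[l==i]))
for lo,hi,nm in((30.5,37,"z34"),(12,30,"rim")):
    f=near&(W[...,2]>lo)&(W[...,2]<hi);n,l,s,_=cv2.connectedComponentsWithStats(f.astype(np.uint8))
    for i in range(1,n):
        if s[i,4]>300:print(nm,s[i,4],rect(W[l==i]),np.median(W[l==i][:,2]))
E
```

```text
(np.float64(348.8851453130573), 318.39938347067925, 195.79075620681309)
red (1645, 3) 435.4494121235371 [581.2  42.1  84.6] (array([568. ,  60.8]), array([ 42.7, 112.3]), 33.3)
yellow (652, 3) 435.4494121235371 [480.9   7.   84.6] (array([490.9,  46. ]), array([111. ,  30.1]), 75.5)
z40 3844 (array([531.6,  22.3]), array([ 49.9, 109.8]), 15.4)
z34 1517 (array([582. ,  40.3]), array([ 40., 110.]), 15.4) 34.67986705223424
z34 2281 (array([480.9,   6.7]), array([ 40.2, 109.6]), 15.3) 34.63970932079766
rim 4307 (array([532.2,  21.5]), array([192.3, 156.5]), 15.4) 20.595592829529075
```

Call:
{"op": "drive_tool", "data": {
  "steps": [7, 20, 45, -5.4, 14, 40, 90, -10.4, 21, 62, 130, -15.4, 21, 62, 160, -15.4, 21, 62, 160, -15.4],
  "claw": 65
}}

```text
time_s: 1.15
eef_pos: [578.1, 41.1, 122.8]
eef_rot: [-0.006, 0.606, 0.795, -0.004]
contact_force: [-0.3, 0.5, -1.0]
grip_width: 0.759
finger_force: 0.0
```

Call:
{"op": "drive_tool", "data": {
  "steps": [0, 0, 0, 0, 0, 0, 0, 0, 0, 0, 0, 0]
}}

```text
time_s: 1.45
eef_pos: [583.5, 40.8, 133.9]
eef_rot: [0.002, 0.606, 0.795, 0.001]
contact_force: [-0.1, 0.9, 1.0]
grip_width: 0.762
finger_force: 0.0
```

Call:
{"op": "drive_tool", "data": {
  "steps": [0, -1, 30, 0, 0, -1, 60, 0, 0, -1, 78, 0, 0, -1, 85, 0, 0, -1, 85, 0, 0, -1, 85, 0]
}}

```text
time_s: 2.05
eef_pos: [582.4, 40.7, 48.3]
eef_rot: [0.001, 0.606, 0.795, 0.001]
contact_force: [0.1, 0.1, 0.4]
grip_width: 0.762
finger_force: 0.0
```

Call:
{"op": "drive_tool", "data": {
  "steps": [0, 0, 0, 0, 0, 0, 0, 0, 0, 0, 0, 0, 0, 0, 0, 0, 0, 0, 0, 0],
  "claw": 15
}}

```text
time_s: 2.55
eef_pos: [582.1, 40.7, 47.7]
eef_rot: [0.001, 0.606, 0.795, 0.001]
contact_force: [0.7, 0.3, 5.5]
grip_width: 0.346
finger_force: 60.3
```

Call:
{"op": "drive_tool", "data": {
  "steps": [0, 0, -15, 0, 0, 0, -45, 0, 0, 0, -80, 0, 0, 0, -100, 0, 0, 0, -100, 0]
}}

```text
time_s: 3.05
eef_pos: [583.1, 40.7, 150.5]
eef_rot: [0.003, 0.606, 0.795, 0.002]
contact_force: [0.8, -0.4, -2.5]
grip_width: 0.347
finger_force: 59.7
```

```bash
cat >> h.py <<'E'
def go(x,y,z,yaw):
    s=env.read_state();from scipy.spatial.transform import Rotation as R
    w,a,b,c=s["eef_rot"];M=R.from_quat([a,b,c,w]).as_matrix();t=np.degrees(np.arctan2(M[1,1],M[0,1]))
    d=np.array([x,y,z])-s["eef_pos"];print("pos",s["eef_pos"].round(1),"yaw",t.round(1),"shift",(M.T@d).round(1),"turn",round(t-yaw,1))
E
python3 - <<'E'
from h import *
for u,v in((246,276),(262,270),(279,300),(262,317)):print(ray("scene",u,v,60).round())
go(545.8,-291.3,147,17.1)
E
```

```text
[ 682. -227.   60.]
[ 674. -186.   60.]
[ 761. -159.   60.]
[ 794. -205.   60.]
pos [583.1  40.7 150.5] yaw 15.4 shift [-310.1 -124.1    3.3] turn -1.7
```

Call:
{"op": "drive_tool", "data": {
  "steps": [-20, -8, 0, 0, -60, -24, 0, 0, -106, -42, 0, -0.5, -155, -62, 0, -1, -202, -81, 0, -1.7, -248, -99, 0, -1.7, -288, -115, 0, -1.7, -310, -124, 0, -1.7]
}}

```text
time_s: 3.85
eef_pos: [541.7, -293.9, 144.0]
eef_rot: [-0.002, 0.595, 0.803, -0.001]
contact_force: [-0.1, 0.2, -0.6]
grip_width: 0.348
finger_force: 59.7
```

Call:
{"op": "drive_tool", "data": {
  "steps": [0, 0, 0, 0, 0, 0, 30, 0, 0, 0, 60, 0, 0, 0, 80, 0, 0, 0, 90, 0, 0, 0, 90, 0, 0, 0, 90, 0]
}}

```text
time_s: 4.55
eef_pos: [544.2, -290.8, 56.7]
eef_rot: [0.0, 0.594, 0.805, 0.0]
contact_force: [1.4, 0.4, -1.8]
grip_width: 0.344
finger_force: 59.7
```

```bash
python3 -c "
from h import *
go(545.8,-291.3,44,17.1)"
```

```text
pos [ 544.2 -290.8   56.7] yaw 17.1 shift [-1.   1.4 12.7] turn 0.0
```

Call:
{"op": "drive_tool", "data": {
  "steps": [0, 0, 4, 0, 0, 0, 7, 0, 0, 0, 10, 0, 0, 0, 12, 0, 0, 0, 13, 0, 0, 0, 13, 0, 0, 0, 13, 0]
}}

```text
time_s: 5.25
eef_pos: [543.9, -291.2, 43.7]
eef_rot: [0.0, 0.594, 0.804, -0.0]
contact_force: [-0.2, 1.3, 0.5]
grip_width: 0.346
finger_force: 59.8
```

Call:
{"op": "drive_tool", "data": {
  "steps": [0, 0, 0.5, 0, 0, 0, 0.5, 0, 0, 0, 0.5, 0, 0, 0, 0.5, 0],
  "claw": 62
}}

```text
time_s: 5.65
eef_pos: [543.9, -291.2, 42.9]
eef_rot: [0.0, 0.594, 0.804, 0.0]
contact_force: [-0.2, 0.3, 0.1]
grip_width: 0.723
finger_force: 0.0
```

Call:
{"op": "drive_tool", "data": {
  "steps": [0, 0, -25, 0, 0, 0, -65, 0, 0, 0, -110, 0, 0, 0, -130, 0]
}}

```text
time_s: 6.05
eef_pos: [545.7, -292.3, 178.3]
eef_rot: [0.004, 0.594, 0.804, 0.0]
contact_force: [0.5, 0.3, 0.3]
grip_width: 0.724
finger_force: 0.0
```

```bash
python3 -c "
from h import *
go(480.9,6.9,173,15.4)"
```

```text
pos [ 545.7 -292.3  178.3] yaw 17.1 shift [305.1  26.    3.6] turn 1.7
```

Call:
{"op": "drive_tool", "data": {
  "steps": [20, 2, 0, 0, 60, 5, 0, 0, 105, 9, 0, 0.5, 150, 13, 0, 1, 195, 17, 0, 1.7, 240, 21, 0, 1.7, 280, 25, 0, 1.7, 303.5, 27.4, 0, 1.7]
}}

```text
time_s: 6.85
eef_pos: [478.3, 10.2, 170.8]
eef_rot: [-0.001, 0.605, 0.796, -0.0]
contact_force: [0.5, 0.2, -0.1]
grip_width: 0.724
finger_force: 0.0
```

Call:
{"op": "drive_tool", "data": {
  "steps": [0, 0, 0, 0, 0, 0, 30, 0, 0, 0, 60, 0, 0, 0, 75, 0, 0, 0, 75, 0, 0, 0, 75, 0, 0, 0, 75, 0]
}}

```text
time_s: 7.55
eef_pos: [481.9, 6.7, 99.4]
eef_rot: [0.001, 0.606, 0.795, 0.001]
contact_force: [-0.1, -0.0, 0.6]
grip_width: 0.721
finger_force: 0.0
```

```bash
python3 - <<'E'
from h import *
c=cam("wrist");I,D=vision.get_image("wrist");cv2.imwrite("pics/w2.png",I)
W=cloud("wrist",D,c)
m=blob(I,"yellow")[0][0];P=W[m];Q=P[(P[:,2]>80)&(P[:,2]<90)];print(Q.shape,rect(Q))
go(480.9,6.9,48,15.4)
E
```

```text
(2570, 3) (array([480.8,   6.3]), array([29.6, 30.2]), 55.5)
pos [482.    6.8  99.5] yaw 15.4 shift [ 0.5 -1.2 51.5] turn -0.0
```

View pics/w2.png

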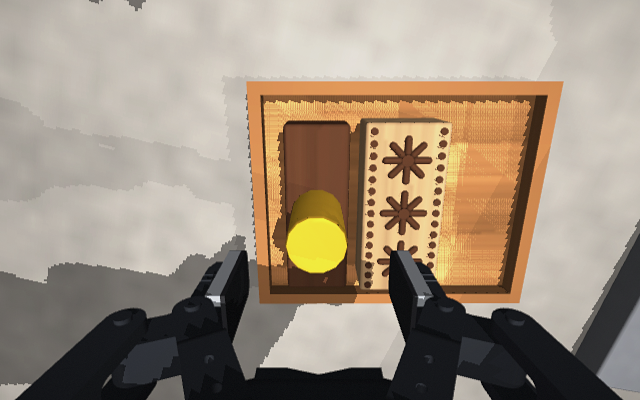

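The yellow knob (317,245) is centred between the fingers, and the flower block (405,205) hasn't moved. I'll descend and grip.

Call:
{"op": "drive_tool", "data": {
  "steps": [0.3, -1.2, 20, 0, 0.3, -1.2, 40, 0, 0.3, -1.2, 51.5, 0, 0.3, -1.2, 51.5, 0, 0.3, -1.2, 51.5, 0]
}}

```text
time_s: 8.1
eef_pos: [480.1, 7.0, 47.1]
eef_rot: [0.0, 0.606, 0.795, 0.0]
contact_force: [0.5, 0.2, 0.2]
grip_width: 0.724
finger_force: 0.0
```

Call:
{"op": "drive_tool", "data": {
  "steps": [0, 0, 0, 0, 0, 0, 0, 0, 0, 0, 0, 0, 0, 0, 0, 0, 0, 0, 0, 0],
  "claw": 15
}}

```text
time_s: 8.6
eef_pos: [480.7, 6.9, 47.6]
eef_rot: [0.001, 0.606, 0.795, 0.001]
contact_force: [-0.4, -0.2, 5.9]
grip_width: 0.358
finger_force: 59.5
```

Call:
{"op": "drive_tool", "data": {
  "steps": [0, 0, -15, 0, 0, 0, -45, 0, 0, 0, -80, 0, 0, 0, -100, 0, 0, 0, -100, 0, 0, 0, -100, 0]
}}

```text
time_s: 9.2
eef_pos: [478.8, 7.1, 145.2]
eef_rot: [-0.001, 0.606, 0.795, -0.0]
contact_force: [-0.6, -0.2, -2.2]
grip_width: 0.36
finger_force: 59.7
```

```bash
python3 -c "
from h import *
go(450.2,-320.7,147,17.1)"
```

```text
pos [478.8   7.1 145.2] yaw 15.4 shift [-308.4 -114.6   -1.8] turn -1.7
```

Call:
{"op": "drive_tool", "data": {
  "steps": [-20, -7, 0, 0, -60, -22, 0, 0, -106, -39, 0, -0.5, -155, -57, 0, -1, -202, -75, 0, -1.7, -248, -92, 0, -1.7, -287, -107, 0, -1.7, -309, -115, 0, -1.7]
}}

```text
time_s: 10.0
eef_pos: [448.6, -323.5, 143.1]
eef_rot: [-0.002, 0.595, 0.804, -0.0]
contact_force: [0.3, 0.2, -0.9]
grip_width: 0.36
finger_force: 59.7
```

Call:
{"op": "drive_tool", "data": {
  "steps": [0, 0, 0, 0, 0, 0, 30, 0, 0, 0, 60, 0, 0, 0, 80, 0, 0, 0, 90, 0, 0, 0, 90, 0, 0, 0, 90, 0]
}}

```text
time_s: 10.7
eef_pos: [450.9, -321.1, 56.4]
eef_rot: [-0.0, 0.594, 0.805, 0.0]
contact_force: [0.0, -0.7, -1.7]
grip_width: 0.359
finger_force: 59.7
```

Call:
{"op": "drive_tool", "data": {
  "steps": [0, 0, 4, 0, 0, 0, 7, 0, 0, 0, 10, 0, 0, 0, 12, 0, 0, 0, 13, 0, 0, 0, 13, 0, 0, 0, 13, 0]
}}

```text
time_s: 11.4
eef_pos: [450.8, -321.5, 43.6]
eef_rot: [0.0, 0.594, 0.804, -0.0]
contact_force: [-0.4, 1.4, 0.9]
grip_width: 0.36
finger_force: 60.1
```

Release and rise, then look at both blocks on the mat.

Call:
{"op": "drive_tool", "data": {
  "steps": [0, 0, 0.5, 0, 0, 0, 0.5, 0, 0, 0, 0.5, 0, 0, 0, 0.5, 0],
  "claw": 62
}}

```text
time_s: 11.8
eef_pos: [450.8, -321.5, 42.9]
eef_rot: [0.0, 0.594, 0.804, -0.0]
contact_force: [-1.2, 0.1, -0.5]
grip_width: 0.729
finger_force: 0.0
```

Call:
{"op": "drive_tool", "data": {
  "steps": [0, 0, -25, 0, 0, 0, -65, 0, 0, 0, -110, 0, -10, 25, -150, 0, -30, 50, -180, 0, -30, 50, -180, 0, -30, 50, -180, 0]
}}

```text
time_s: 12.5
eef_pos: [507.7, -335.6, 223.3]
eef_rot: [0.0, 0.594, 0.805, -0.0]
contact_force: [-0.4, 0.9, -0.6]
grip_width: 0.721
finger_force: 0.0
```

```bash
cat >> h.py <<'E'
def bases(I,W,near,lo=25,hi=35):
    f=near&(W[...,2]>lo)&(W[...,2]<hi);n,l,s,_=cv2.connectedComponentsWithStats(f.astype(np.uint8))
    for i in range(1,n):
        if s[i,4]>250:print("base",s[i,4],rect(W[l==i]),np.median(W[l==i][:,2]).round(1))
def tops(I,W,lo=76,hi=90):
    for k in("red","yellow"):
        for m in blob(I,k,100)[0][:1]:
            Q=W[m];Q=Q[(Q[:,2]>lo)&(Q[:,2]<hi)];print(k,len(Q),rect(Q),np.median(Q[:,2]).round(1))
E
python3 - <<'E'
from h import *
c=cam("wrist");I,D=vision.get_image("wrist");cv2.imwrite("pics/w3.png",I);W=cloud("wrist",D,c)
bases(I,W,np.abs(W[...,1]+306)<110,27,34);tops(I,W)
go(531.6,22.3,200,15.4)
E
```

```text
base 2196 (array([ 543.9, -292.1]), array([ 40.2, 109.1]), 17.0) 30.7
base 271 (array([ 678.3, -222.3]), array([ 3.9, 56.9]), 25.6) 30.6
base 3543 (array([ 450.8, -321.5]), array([ 40.4, 108.9]), 17.0) 30.7
red 2488 (array([ 543.2, -291.7]), array([28.9, 59.7]), 17.0) 80.6
yellow 1068 (array([ 450.1, -321.9]), array([30.2, 29.9]), 13.2) 80.6
pos [ 506.6 -334.9  221.5] yaw 17.1 shift [334. 129.  22.] turn 1.7
```

View pics/w3.png

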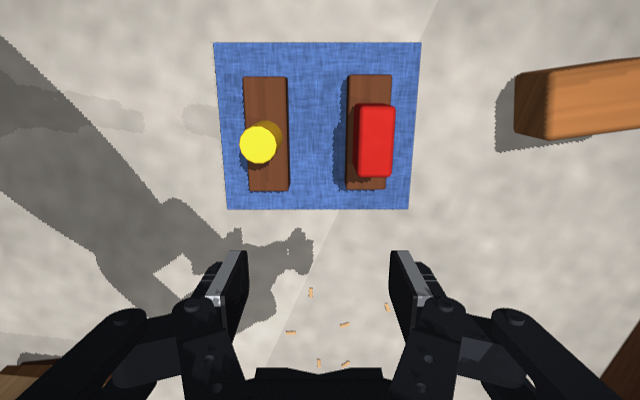

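The mat shows yellow (258,145) and red (375,140) upright and apart, so step 1 is met. Now the flower block.

Call:
{"op": "drive_tool", "data": {
  "steps": [20, 8, 0, 0, 63, 24, 0, 0, 110, 42, 0, 0.5, 160, 62, 5, 1, 210, 81, 10, 1.7, 260, 100, 15, 1.7, 307, 119, 22, 1.7, 334, 129, 22, 1.7],
  "claw": 72
}}

```text
time_s: 13.35
eef_pos: [529.6, 24.0, 197.4]
eef_rot: [-0.002, 0.606, 0.796, -0.001]
contact_force: [0.2, 0.3, -0.7]
grip_width: 0.842
finger_force: 0.0
```

Call:
{"op": "drive_tool", "data": {
  "steps": [0, 0, 0, 0, 0, 0, 0, 0, 0, 0, 0, 0]
}}

```text
time_s: 13.65
eef_pos: [531.4, 20.9, 199.5]
eef_rot: [-0.001, 0.606, 0.795, -0.001]
contact_force: [-0.8, -0.1, -0.4]
grip_width: 0.843
finger_force: 0.0
```

```bash
python3 - <<'E'
from h import *
c=cam("wrist");I,D=vision.get_image("wrist");W=cloud("wrist",D,c)
bases(I,W,(np.abs(W[...,1]-22)<110)&(np.abs(W[...,0]-532)<80),37,44)
go(531.6,22.3,13,15.4)
E
```

```text
base 6650 (array([531.5,  22.3]), array([ 50. , 109.4]), 15.4) 41.1
pos [531.7  20.6 199.9] yaw 15.3 shift [  1.6   0.6 186.9] turn -0.1
```

Call:
{"op": "drive_tool", "data": {
  "steps": [1.5, 0.5, 25, 0, 1.5, 0.5, 65, 0, 1.5, 0.5, 105, 0, 1.5, 0.5, 145, 0, 1.5, 0.5, 165, 0, 1.5, 0.5, 175, 0, 1.5, 0.5, 175, 0]
}}

```text
time_s: 14.4
eef_pos: [531.4, 22.4, 24.4]
eef_rot: [-0.001, 0.607, 0.795, -0.001]
contact_force: [-0.2, 0.0, 0.0]
grip_width: 0.846
finger_force: 0.0
```

Call:
{"op": "drive_tool", "data": {
  "steps": [0, 0, 5, 0, 0, 0, 10, 0, 0, 0, 11, 0, 0, 0, 11, 0]
}}

```text
time_s: 14.8
eef_pos: [532.8, 23.4, 15.3]
eef_rot: [0.0, 0.606, 0.796, 0.0]
contact_force: [0.1, 0.4, -0.5]
grip_width: 0.842
finger_force: 0.0
```

Call:
{"op": "drive_tool", "data": {
  "steps": [0, 0, 0, 0, 0, 0, 0, 0, 0, 0, 0, 0, 0, 0, 0, 0, 0, 0, 0, 0],
  "claw": 35
}}

```text
time_s: 15.3
eef_pos: [533.1, 23.4, 15.6]
eef_rot: [0.001, 0.606, 0.796, 0.0]
contact_force: [-0.4, -0.3, 5.4]
grip_width: 0.571
finger_force: 65.0
```

Call:
{"op": "drive_tool", "data": {
  "steps": [0, 0, -15, 0, 0, 0, -45, 0, 0, 0, -85, 0, 0, 0, -120, 0, 0, 0, -145, 0, 0, 0, -150, 0]
}}

```text
time_s: 15.9
eef_pos: [534.2, 23.3, 169.0]
eef_rot: [0.003, 0.606, 0.795, 0.002]
contact_force: [1.2, 0.1, -2.3]
grip_width: 0.574
finger_force: 64.5
```

Call:
{"op": "drive_tool", "data": {
  "steps": [15, -1, 0, 0, 50, -2, 0, 1, 95, -4, 0, 2, 140, -6, 0, 3, 172, -8, 0, 3, 186, -9, 0, 3, 186, -9, 0, 3, 186, -9, 0, 3]
}}

```text
time_s: 16.7
eef_pos: [473.7, 199.8, 163.5]
eef_rot: [-0.0, 0.626, 0.779, -0.001]
contact_force: [0.6, 0.1, -0.9]
grip_width: 0.574
finger_force: 64.4
```

```bash
python3 - <<'E'
from h import *
c=cam("wrist");I,D=vision.get_image("wrist");cv2.imwrite("pics/w4.png",I);W=cloud("wrist",D,c)
m=blob(I,"green",100)[0][0];v,u=np.nonzero(m);print(rect(W[m]),np.median(W[m][:,2]),rect(np.array([ray("wrist",a,b,15,c) for a,b in zip(u,v)])))
go(468.5,303,100,12.4)
E
```

```text
(array([469.6, 292.2]), array([49.5, 92. ]), 12.7) 16.39439756895316 (array([469.6, 292.2]), array([49.6, 92. ]), 12.7)
pos [474.2 199.4 163.9] yaw 12.4 shift [102.4  16.7  63.8] turn -0.0
```

View pics/w4.png

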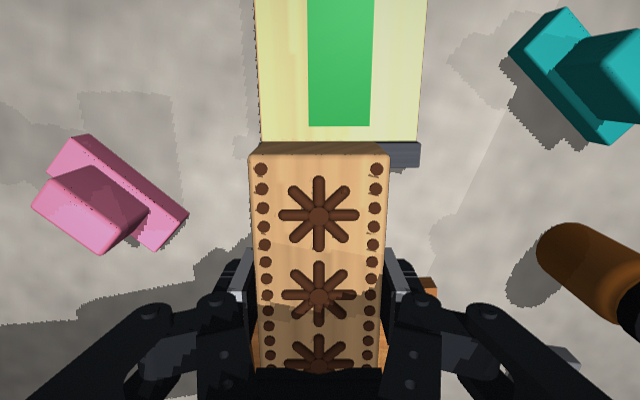

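The flower block is held level. The patch's near edge is at row 126 and its far end is cut off by the frame, so the centre works out to about (467.6, 301) with yaw 12.7°.

Call:
{"op": "drive_tool", "data": {
  "steps": [10, 2, 0, 0, 35, 5, 0, 0, 65, 10, 0, -0.3, 90, 14, 0, -0.3, 101.3, 15.4, 0, -0.3, 101.3, 15.4, 0, -0.3, 101.3, 15.4, 0, -0.3]
}}

```text
time_s: 17.45
eef_pos: [467.8, 301.8, 164.6]
eef_rot: [0.0, 0.625, 0.781, -0.0]
contact_force: [-0.7, 0.3, -2.0]
grip_width: 0.573
finger_force: 64.4
```

Call:
{"op": "drive_tool", "data": {
  "steps": [0, 0, 20, 0, 0, 0, 55, 0, 0, 0, 90, 0, 0, 0, 110, 0, 0, 0, 120, 0, 0, 0, 120, 0, 0, 0, 120, 0]
}}

```text
time_s: 18.15
eef_pos: [468.7, 302.5, 46.1]
eef_rot: [0.0, 0.625, 0.781, 0.001]
contact_force: [0.0, -0.7, -1.7]
grip_width: 0.575
finger_force: 64.3
```

```bash
python3 - <<'E'
from h import *
go(467.5,301.6,22.6,12.7)
E
```

```text
pos [468.7 302.5  46.1] yaw 12.7 shift [-0.6 -1.4 23.5] turn -0.0
```

Call:
{"op": "drive_tool", "data": {
  "steps": [-0.6, -1.4, 6, 0, -0.6, -1.4, 12, 0, -0.6, -1.4, 17, 0, -0.6, -1.4, 20, 0, -0.6, -1.4, 22, 0, -0.6, -1.4, 23.5, 0, -0.6, -1.4, 23.5, 0, -0.6, -1.4, 23.5, 0]
}}

```text
time_s: 18.95
eef_pos: [466.6, 301.8, 22.6]
eef_rot: [-0.0, 0.624, 0.781, -0.0]
contact_force: [-4.5, -1.8, 5.9]
grip_width: 0.57
finger_force: 65.2
```

Call:
{"op": "drive_tool", "data": {
  "steps": [0, 0, 0, 0, 0, 0, 0, 0, 0, 0, 0, 0, 0, 0, 0, 0],
  "claw": 72
}}

```text
time_s: 19.35
eef_pos: [466.5, 301.6, 21.3]
eef_rot: [0.0, 0.625, 0.781, 0.0]
contact_force: [-0.2, 0.1, 1.2]
grip_width: 0.839
finger_force: 0.0
```

Call:
{"op": "drive_tool", "data": {
  "steps": [0, 0, -15, 0, 0, 0, -50, 0, 0, 0, -95, 0, -25, 0, -140, 0, -60, 0, -180, 0, -90, 0, -210, 0, -100, 0, -220, 0, -100, 0, -220, 0]
}}

```text
time_s: 20.15
eef_pos: [489.7, 203.5, 244.4]
eef_rot: [0.001, 0.625, 0.78, 0.002]
contact_force: [0.6, 0.7, -1.0]
grip_width: 0.845
finger_force: 0.0
```

```bash
python3 - <<'E'
from h import *
c=cam("wrist");I,D=vision.get_image("wrist");cv2.imwrite("pics/w5.png",I);W=cloud("wrist",D,c)
n=(np.abs(W[...,1]-301)<90)&(np.abs(W[...,0]-468)<70)
bases(I,W,n,42,52);bases(I,W,n,10,20)
go(450.8,-321.5,230,17.1)
E
```

```text
base 6549 (array([467.5, 297.2]), array([ 50.1, 102.9]), 12.7) 48.1
base 9995 (array([469. , 294.8]), array([130.1, 121.9]), 12.6) 15.7
pos [488.5 204.1 241.8] yaw 12.6 shift [-504.6 -151.8   11.3] turn -4.5
```

View pics/w5.png

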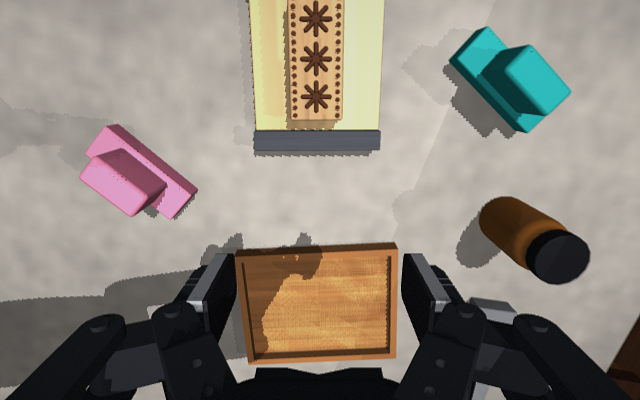

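The flower block covers the patch at (315,60), about 1 mm off the centre and aligned. The tray is empty. Now I'll bring the yellow block back.

Call:
{"op": "drive_tool", "data": {
  "steps": [-20, -6, 0, 0, -60, -18, 0, 0, -105, -32, 0, -1, -150, -45, 0, -2, -195, -59, 0, -3, -235, -71, 0, -4.5, -265, -80, 0, -4.5, -275, -83, 0, -4.5],
  "claw": 62
}}

```text
time_s: 21.0
eef_pos: [466.8, -83.3, 238.5]
eef_rot: [-0.002, 0.594, 0.804, -0.001]
contact_force: [1.0, 0.1, 0.6]
grip_width: 0.723
finger_force: 0.0
```

```bash
python3 - <<'E'
from h import *
go(450.8,-321.5,180,17.1)
E
```

```text
pos [466.8 -83.3 238.5] yaw 17.1 shift [-223.1  -85.    58.3] turn -0.0
```

Call:
{"op": "drive_tool", "data": {
  "steps": [-15, -6, 4, 0, -50, -19, 15, 0, -95, -36, 25, 0, -140, -53, 35, 0, -180, -69, 48, 0, -210, -80, 55, 0, -223, -85, 58, 0, -223, -85, 58, 0]
}}

```text
time_s: 21.8
eef_pos: [452.5, -320.0, 181.1]
eef_rot: [-0.002, 0.594, 0.805, 0.0]
contact_force: [0.0, -0.3, 0.0]
grip_width: 0.729
finger_force: 0.0
```

Call:
{"op": "drive_tool", "data": {
  "steps": [0, 0, 0, 0, 0, 0, 0, 0, 0, 0, 30, 0, 0, 0, 60, 0, 0, 0, 75, 0, 0, 0, 75, 0, 0, 0, 75, 0]
}}

```text
time_s: 22.5
eef_pos: [453.3, -320.4, 109.3]
eef_rot: [0.001, 0.593, 0.805, -0.0]
contact_force: [0.4, -0.5, 0.1]
grip_width: 0.725
finger_force: 0.0
```

```bash
python3 - <<'E'
from h import *
go(450.8,-321.5,43.7,17.1)
E
```

```text
pos [ 453.3 -320.4  109.3] yaw 17.2 shift [-0.2 -2.7 65.6] turn 0.1
```

Call:
{"op": "drive_tool", "data": {
  "steps": [-0.2, -2.7, 20, 0, -0.2, -2.7, 45, 0, -0.2, -2.7, 60, 0, -0.2, -2.7, 65.6, 0, -0.2, -2.7, 65.6, 0, -0.2, -2.7, 65.6, 0]
}}

```text
time_s: 23.1
eef_pos: [451.0, -322.3, 44.0]
eef_rot: [0.001, 0.593, 0.805, -0.0]
contact_force: [-1.1, 1.0, 0.9]
grip_width: 0.726
finger_force: 0.0
```

Call:
{"op": "drive_tool", "data": {
  "steps": [0, 0, 0, 0, 0, 0, 0, 0, 0, 0, 0, 0, 0, 0, 0, 0, 0, 0, 0, 0],
  "claw": 15
}}

```text
time_s: 23.6
eef_pos: [450.9, -322.2, 43.9]
eef_rot: [0.001, 0.593, 0.805, -0.0]
contact_force: [0.7, 0.1, 6.2]
grip_width: 0.356
finger_force: 59.5
```

Call:
{"op": "drive_tool", "data": {
  "steps": [0, 0, -15, 0, 0, 0, -45, 0, 0, 0, -80, 0, 0, 0, -100, 0, 0, 0, -100, 0, 0, 0, -100, 0, 0, 0, -100, 0]
}}

```text
time_s: 24.3
eef_pos: [449.0, -320.6, 140.5]
eef_rot: [-0.002, 0.593, 0.805, 0.0]
contact_force: [-1.2, -1.5, -2.8]
grip_width: 0.356
finger_force: 59.6
```

```bash
python3 - <<'E'
from h import *
go(480.7,6.9,147,15.4)
E
```

```text
pos [ 449.  -320.6  140.5] yaw 17.2 shift [303.5 127.1  -5.8] turn 1.8
```

Call:
{"op": "drive_tool", "data": {
  "steps": [20, 8, 0, 0, 60, 25, 0, 0, 105, 43, 0, 0.5, 152, 63, 0, 1, 198, 82, 0, 1.8, 244, 101, 0, 1.8, 283, 117, 0, 1.8, 305, 126, 0, 1.8]
}}

```text
time_s: 25.1
eef_pos: [478.8, 10.0, 140.6]
eef_rot: [-0.002, 0.605, 0.796, -0.001]
contact_force: [0.5, -0.1, -1.5]
grip_width: 0.362
finger_force: 59.6
```

Call:
{"op": "drive_tool", "data": {
  "steps": [0, 0, 0, 0, 0, 0, 30, 0, 0, 0, 60, 0, 0, 0, 70, 0, 0, 0, 80, 0, 0, 0, 80, 0, 0, 0, 80, 0]
}}

```text
time_s: 25.8
eef_pos: [481.0, 6.6, 63.5]
eef_rot: [0.001, 0.606, 0.795, 0.0]
contact_force: [-0.2, -0.0, -1.1]
grip_width: 0.359
finger_force: 59.7
```

```bash
python3 - <<'E'
from h import *
go(480.7,6.9,47.8,15.4)
c=cam("wrist");I,D=vision.get_image("wrist");W=cloud("wrist",D,c)
bases(I,W,(np.abs(W[...,1]-6)<75)&(np.abs(W[...,0]-480)<45),46,57)
E
```

```text
pos [481.    6.6  63.5] yaw 15.4 shift [ 0.3 -0.3 15.7] turn -0.0
base 8268 (array([474.1,  31.3]), array([40.1, 59. ]), 15.3) 50.5
```

Call:
{"op": "drive_tool", "data": {
  "steps": [0, 0, 4, 0, 0, 0, 8, 0, 0, 0, 11, 0, 0, 0, 14, 0, 0, 0, 15.7, 0, 0, 0, 15.7, 0, 0, 0, 15.7, 0]
}}

```text
time_s: 26.55
eef_pos: [480.5, 7.1, 47.9]
eef_rot: [-0.0, 0.606, 0.795, -0.0]
contact_force: [-2.9, 0.6, 5.7]
grip_width: 0.362
finger_force: 60.4
```

Call:
{"op": "drive_tool", "data": {
  "steps": [0, 0, 0.5, 0, 0, 0, 0.5, 0, 0, 0, 0.5, 0, 0, 0, 0.5, 0],
  "claw": 62
}}

```text
time_s: 26.95
eef_pos: [480.3, 7.0, 46.4]
eef_rot: [-0.0, 0.606, 0.795, 0.0]
contact_force: [-0.0, -0.6, -0.6]
grip_width: 0.728
finger_force: 0.0
```

Call:
{"op": "drive_tool", "data": {
  "steps": [0, 0, -25, 0, 0, 0, -65, 0, 0, 0, -110, 0, 0, 0, -130, 0, 0, 0, -130, 0]
}}

```text
time_s: 27.45
eef_pos: [482.9, 6.8, 181.1]
eef_rot: [0.004, 0.606, 0.795, 0.002]
contact_force: [0.8, -0.5, -0.2]
grip_width: 0.728
finger_force: 0.0
```

```bash
python3 - <<'E'
from h import *
go(543.9,-291.6,175,17.1)
E
```

```text
pos [482.9   6.8 181.1] yaw 15.4 shift [-303.8  -20.5    6.8] turn -1.7
```

Call:
{"op": "drive_tool", "data": {
  "steps": [-20, -1, 0, 0, -60, -4, 0, 0, -105, -6, 0, -0.5, -150, -9, 0, -1, -197, -12, 0, -1.7, -243, -15, 0, -1.7, -282, -17, 0, -1.7, -304.5, -18.2, 0, -1.7]
}}

```text
time_s: 28.25
eef_pos: [542.9, -293.8, 174.0]
eef_rot: [-0.001, 0.595, 0.804, -0.0]
contact_force: [0.8, -0.4, -0.9]
grip_width: 0.726
finger_force: 0.0
```

Call:
{"op": "drive_tool", "data": {
  "steps": [0, 0, 0, 0, 0, 0, 0, 0, 0, 0, 30, 0, 0, 0, 60, 0, 0, 0, 75, 0, 0, 0, 75, 0, 0, 0, 75, 0]
}}

```text
time_s: 28.95
eef_pos: [543.9, -290.8, 102.0]
eef_rot: [0.0, 0.594, 0.805, 0.0]
contact_force: [0.4, 1.3, 0.7]
grip_width: 0.726
finger_force: 0.0
```

```bash
python3 - <<'E'
from h import *
go(543.9,-291.6,43.7,17.1)
E
```

```text
pos [ 543.9 -290.8  102. ] yaw 17.1 shift [-0.7 -0.3 58.3] turn 0.0
```

Call:
{"op": "drive_tool", "data": {
  "steps": [-0.5, 0, 20, 0, -0.5, 0, 40, 0, -0.5, 0, 54, 0, -0.5, 0, 58, 0, -0.5, 0, 58, 0, -0.5, 0, 58, 0]
}}

```text
time_s: 29.55
eef_pos: [544.6, -292.3, 44.8]
eef_rot: [0.001, 0.594, 0.804, 0.0]
contact_force: [1.0, 0.9, 0.4]
grip_width: 0.724
finger_force: 0.0
```

Call:
{"op": "drive_tool", "data": {
  "steps": [0, 0, 0, 0, 0, 0, 0, 0, 0, 0, 0, 0, 0, 0, 0, 0, 0, 0, 0, 0],
  "claw": 15
}}

```text
time_s: 30.05
eef_pos: [544.5, -292.3, 44.6]
eef_rot: [0.001, 0.594, 0.804, 0.0]
contact_force: [0.1, 0.3, 5.3]
grip_width: 0.343
finger_force: 60.6
```

Call:
{"op": "drive_tool", "data": {
  "steps": [0, 0, -15, 0, 0, 0, -45, 0, 0, 0, -80, 0, 0, 0, -100, 0, 0, 0, -100, 0, 0, 0, -100, 0, 0, 0, -100, 0]
}}

```text
time_s: 30.75
eef_pos: [542.4, -291.0, 141.0]
eef_rot: [-0.002, 0.594, 0.804, -0.0]
contact_force: [0.2, 1.3, -2.2]
grip_width: 0.34
finger_force: 59.9
```

```bash
python3 - <<'E'
from h import *
go(582.1,40.7,147,15.4)
E
```

```text
pos [ 542.4 -291.   141. ] yaw 17.1 shift [305.4 135.4  -5.3] turn 1.7
```

Call:
{"op": "drive_tool", "data": {
  "steps": [20, 9, 0, 0, 60, 26, 0, 0, 105, 46, 0, 0.5, 152, 66, 0, 1, 198, 86, 0, 1.7, 244, 106, 0, 1.7, 284, 124, 0, 1.7, 306, 133.5, 0, 1.7]
}}

```text
time_s: 31.55
eef_pos: [580.0, 43.3, 141.1]
eef_rot: [-0.002, 0.605, 0.796, -0.001]
contact_force: [0.2, -0.4, -2.7]
grip_width: 0.344
finger_force: 59.8
```

Call:
{"op": "drive_tool", "data": {
  "steps": [0, 0, 0, 0, 0, 0, 30, 0, 0, 0, 60, 0, 0, 0, 70, 0, 0, 0, 78, 0, 0, 0, 78, 0, 0, 0, 78, 0]
}}

```text
time_s: 32.25
eef_pos: [582.3, 39.5, 66.6]
eef_rot: [0.001, 0.606, 0.795, 0.0]
contact_force: [0.9, 0.1, -2.5]
grip_width: 0.343
finger_force: 59.7
```

```bash
python3 - <<'E'
from h import *
go(582.1,40,48.6,15.4)
E
```

```text
pos [582.3  39.5  66.6] yaw 15.4 shift [ 0.5 -0.  18. ] turn -0.0
```

Call:
{"op": "drive_tool", "data": {
  "steps": [0.5, 0, 5, 0, 0.5, 0, 10, 0, 0.5, 0, 13, 0, 0.5, 0, 15.5, 0, 0.5, 0, 17, 0, 0.5, 0, 18, 0, 0.5, 0, 18, 0, 0.5, 0, 18, 0]
}}

```text
time_s: 33.05
eef_pos: [581.6, 40.4, 48.6]
eef_rot: [0.0, 0.606, 0.796, 0.0]
contact_force: [-2.7, 0.6, 6.1]
grip_width: 0.348
finger_force: 60.8
```

Call:
{"op": "drive_tool", "data": {
  "steps": [0, 0, 0.3, 0, 0, 0, 0.3, 0, 0, 0, 0.3, 0, 0, 0, 0.3, 0],
  "claw": 62
}}

```text
time_s: 33.45
eef_pos: [581.3, 40.3, 47.1]
eef_rot: [0.0, 0.606, 0.795, 0.0]
contact_force: [0.5, -0.1, -0.2]
grip_width: 0.723
finger_force: 0.0
```

Call:
{"op": "drive_tool", "data": {
  "steps": [0, 0, -25, 0, 0, 0, -65, 0, 0, 0, -110, 0, -15, -15, -150, 0, -40, -40, -190, 0, -40, -50, -220, 0, -40, -50, -230, 0, -40, -50, -230, 0]
}}

```text
time_s: 34.25
eef_pos: [544.7, -11.6, 279.4]
eef_rot: [0.002, 0.606, 0.795, 0.001]
contact_force: [0.4, -0.8, 0.1]
grip_width: 0.726
finger_force: 0.0
```

```bash
python3 - <<'E'
from h import *
c=cam("wrist");I,D=vision.get_image("wrist");cv2.imwrite("pics/w6.png",I);W=cloud("wrist",D,c)
bases(I,W,(np.abs(W[...,1]-22)<90)&(np.abs(W[...,0]-532)<100),30.5,38);tops(I,W)
I,D=vision.get_image("side");cv2.imwrite("pics/side6.png",I);s=env.read_state();print(s["time_s"],s["eef_pos"])
E
```

```text
base 1798 (array([581.3,  40.9]), array([ 40.1, 109.5]), 15.4) 34.7
base 2793 (array([480.6,   7.2]), array([ 40.2, 109.3]), 15.3) 34.7
red 1865 (array([580.9,  40.8]), array([28.8, 58.9]), 15.5) 84.6
yellow 800 (array([480.5,   6.7]), array([30.3, 29.9]), 16.4) 84.6
34.35 [543.36349005 -11.11785784 275.43254242]
```

View pics/side6.png

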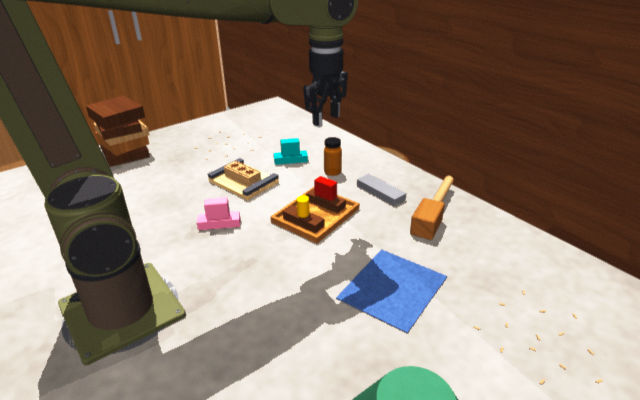

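The red (326,188) and yellow (303,206) blocks are back within about 1 mm of their starting places. The flower block is on the board (242,173), and the mallet, oilstone and oil bottle haven't moved. Handing in.

Call:
{"op": "drive_tool", "data": {
  "steps": [0, 0, 0, 0, 0, 0, 0, 0, 0, 0, 0, 0]
}}

```text
time_s: 34.65
eef_pos: [543.4, -11.2, 275.7]
eef_rot: [-0.001, 0.606, 0.796, -0.001]
contact_force: [-0.0, -0.3, -0.2]
grip_width: 0.726
finger_force: 0.0
```

```bash
python3 -c "
from h import *
print(env.sign_off())"
```

```text
the job is handed in; nothing more can be done
None
```

The job is handed in at about 35 s (no verdict came back): the flower block lies carved face up on the green patch, about 1 mm off centre, the red and yellow blocks stand within about 1 mm of their starting places in the tray, and the mallet, oilstone and oil bottle look unmoved.

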